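# Nest the specimen cups and hold the sprung lens arm over them

## Task

Build the riser for the inspection lens: nest the empty loose cup into the cup standing on the grey stand, then nest the cup with the yellow specimen into that one, so that all three sit upright, fully home in each other. Then, by its red pin, swing the sprung lens arm round over the stack until it is hard against its stop and keep holding it there with the fingers: the program finishes while holding, and must not let go. Leave the other things on the bench where they are.

Things in the scene. Friction and masses are not known exactly. Their poses are not given: they have to be found in the camera images.
- cup_base_mid (a point): Blue tapered cup, 62 mm wide at the rim, 40 mm at the foot, 60 mm high, wall 2.5 mm, inner floor 24 mm above the underside, about 80 g. Point: on its axis, half-way up; z up. Empty, already standing loose in the stand's ring seat: the bottom of the stack. All three cups have one shape: nested, a cup's foot rests on the floor of the one below, 24 mm higher, its upper 24 mm showing, with 2 mm of play all round.
- cup_plain_mid (a point): Blue tapered cup, 62 mm wide at the rim, 40 mm at the foot, 60 mm high, wall 2.5 mm, inner floor 24 mm above the underside, about 80 g. Point: on its axis, half-way up; z up. The empty loose cup, upright on the bench.
- cup_sample_mid (a point): Blue tapered cup, 62 mm wide at the rim, 40 mm at the foot, 60 mm high, wall 2.5 mm, inner floor 24 mm above the underside, about 80 g. Point: on its axis, half-way up; z up. Upright on the bench; it carries a yellow specimen disc, 36 mm across, fixed to its inner floor and seen from above.
- seat (a point): Centre of the ring seat (dark ring, 60 mm across, 8 mm high) on the top face of the grey stand's base plate, 10 mm above the bench. The plate, 130 x 260 mm, is fixed. z up; y points along the plate to the pivot post, 140 mm from the seat. The finished stack's top is 118 mm above the bench.
- lens_arm (a joint): Sprung lens arm on a vertical pivot: 0 at rest, swung clear of the seat; 1.0 rad hard against its stop, lens right above the seat. It grows counter-clockwise seen from above (away from the robot). The spring pulls it back always: 1.7 N at the red pin at rest, 4.6 N at the stop. Bar and lens lie 130 to 142 mm above the bench, clearing the stack by 12 mm.
- pin (a point): Middle of the upright red pin near the arm's free end, to grip or push: 16 mm across, 50 mm tall, from 142 to 192 mm above the bench (this point at 167 mm), 190 mm from the pivot axis. The lens ring, 58 mm across, is centred 140 mm from the pivot on the line from pivot to pin.
- pivot (a point): Point on the arm's vertical pivot axis, 167 mm above the bench, level with the pin's middle. The round post and hub are 38 mm across (48 mm at the foot) and end 158 mm above the bench. A steel stop pin, 12 mm across, stands beside the post.
- dropper: Bystander, leave alone: amber dropper bottle with a black cap, 34 mm across and 85 mm tall; origin at the centre of its underside.
- petri: Bystander, leave alone: clear dish with a green filling, 90 mm across and 14 mm high; origin at the centre of its underside.
- slide_box: Bystander, leave alone: grey box with an orange lid, 92 x 112 x 35 mm; origin at the centre of its underside.
- mouse: Bystander, leave alone: black computer mouse, 100 x 58 x 34 mm; origin at the centre of its underside.
- marker: Bystander, leave alone: white pen with a green cap lying on the bench, 125 x 15 mm; origin under its middle.
- vial_rack: Bystander, leave alone: white block 50 x 130 x 30 mm holding four capped green glass vials, 63 mm tall in all; origin at the centre of its underside.
Not all that is in view belongs to the job. Leave any turquoise look-alike of the part that bears cup_sample_mid alone.

How it is judged:
By the outcome, as a careful person would: the job done as asked, in the order asked, and still so for the second after the job is handed in, while the arm keeps its last pose, push and grip.
It also fails if it takes over 67 s, if anything falls off the work surface, if the arm or the gripper's body presses on something with over 40 N, if the wrist force passes 120 N, or if a joint passes its speed limit or range.

## Robot

A 6-joint arm with a two-finger parallel gripper is mounted at the origin on the work surface. World frame = base frame: x ahead of the robot, y to its left, z up, the work surface at z = 0. Lengths are in m, angles in rad, forces in N, time in s.
With the tool pointing down it reaches from about 0.35 to 0.85 m from the base axis. Payload 8.1 kg.
Tool frame: the origin (TCP) lies midway between the tips of the shut fingers; the grasp point (between the pads) lies 19 mm behind it; y points along the fingers, x is the direction in which the jaws open and shut, and the axes are right-handed (so a half turn about y gives the same grasp; the last joint's range is limited). The gripper opens to 85 mm and grips with 20 to 120 N. Pads are 22 mm wide; open, the fingers measure 114 mm over their backs; the gripper's body (76 mm by 85 mm) begins 54 mm behind the grasp point. The pads swing forward as they close: fully open they stand 13 mm farther back than shut.
Start: joints at [-1.433, 0.13, 1.488, -0, 1.523, -0.085], TCP at [0.133, -0.585, 0.231] pointing down, gripper open.
Joint ranges: [-2.96, 2.96], [-0.89, 2.26], [0.02, 2.5], [-1.34, 4.48], [0, 2.73], [-2.66, 2.66]. Speed limits (rad/s): [2.39, 2.39, 2.79, 3.14, 3.14, 3.14].

## Interface

Orientations are given as a unit quaternion [w, x, y, z].
In Python, from bench import ctrl gives the robot as it stands.
- The arm moves only by the shell command python3 -m inch 'ROWS' [OPENING] [FORCE]. ROWS is a JSON object of lists of equal length, an entry for each row: "delta_pos": the shift along the tool's x, y, z scaled (see below), a list of three; "twist": the turn about the tool's y scaled (see below). In form: {"delta_pos": [[tx, ty, tz], ...], "twist": [twist, ...]}. A call has 1 to 8 rows; each row is the pose to reach, as a shift and turn from the pose commanded when the call began, along the tool's axes at that moment, turning the shorter way round; what a row does not reach only later rows make up. The controller multiplies each number of a shift by 300 mm and each number of a turn by 180 degrees. A row lasts 1/12 s, in which the tool goes at most 41.7 mm and 7.16 degrees, less where a joint would pass 70% of its speed; a pose out of reach is approached as far as the arm can. A call with a number of a shift or a turn outside -1 to 1 is refused whole. A call with a gripper value outside its range is refused whole. OPENING is the opening, from -1 (shut) to 1 (fully open), set as the call begins (- or left out, the last holds). The fingers move at their own pace and stop on an object; FORCE is the grip in N (left out, the last holds). Time passes only in rows, so rows that repeat a pose let the fingers close. It gives the time, the measured TCP pose, the force and the opening at its end, in the units of the state.
- ctrl.read_state(): the state, without advancing time (a new reading comes with each control period).
- ctrl.capture(name): name is "scene" or "top"; returns (picture, depth): 480x640x3 uint8, red, green, blue; 480x640 float32, m along the optical axis (not along the pixel's ray), 0 where there is no reading.
- ctrl.camera_params(name): a dict with "fovy" (degrees; the focal length in pixels is half the picture's height over the tangent of half this angle, whatever the lens; pixels are square), "cx", "cy" (the principal point, pixels), "extrinsics" (4x4, takes a point from camera to world coordinates). Camera axes: x right, y up, looking along -z (the intrinsics and any distortion apply to the point x, -y, -z); pixel columns grow to the right and rows downward; lengths in m; the calibration is good to about 2 mm. A picture is of the moment at which its call begins. camera_params takes no time and is no camera call.
- ctrl.job_done(): hands the job in, once; it reports no verdict.
The state is a dict: "clock": time; "joints": joint angles; "joint_vel": joint speeds; "joint_efforts": joint torques, N m; "position": TCP position; "tcp_rot": TCP orientation; "force": force on the tool from outside, world axes, zero at the start; "moment": the same for the moment, N m; "width": opening from 0.0 (shut) to 1.0 (fully open).
Only numpy, scipy, OpenCV 4.12 (cv2) and the standard library are available. Lean on these libraries where they do the work, as an engineer would, in place of code of your own. Each camera call takes 0.05 s, during which the arm holds its last target. There are 200 camera calls.

## Working session

There is one attempt and no reset: what is moved stays moved. The work goes in short steps, Python scripts to look and compute and a shell command to move; the robot and the scene stay as the last step left them, time stands still between calls to the robot, and variables do not carry over. Pictures are saved under pics/ and viewed, about 8 in all and at most 12, crops included, and the job is handed in when it is done.

```bash
ls; mkdir -p pics
python3 - <<'E'
from bench import ctrl
import cv2,numpy as np
s=ctrl.read_state();print(s)
for n in("scene","top"):
    p,d=ctrl.capture(n);np.savez(f"{n}0.npz",p=p,d=d);cv2.imwrite(f"pics/{n}0.png",p[...,::-1]);print(ctrl.camera_params(n), (d>0).mean())
E
```

```text
pics
{'clock': 0.0, 'joints': array([-1.43339373e+00,  1.31144827e-01,  1.48930090e+00,  1.37817267e-05,
        1.52299834e+00, -8.54014837e-02]), 'joint_vel': array([ 0.00039513,  0.00125986,  0.00108887,  0.00049856, -0.00086012,
        0.00051106]), 'joint_efforts': array([-1.82962889e-03, -5.69400001e+01, -5.00547159e+01, -5.72093431e-04,
        1.43607278e-02,  1.17686452e-05]), 'position': array([ 0.13252848, -0.58460981,  0.23024232]), 'tcp_rot': array([ 0.55294029, -0.55203191,  0.4417861 , -0.44084334]), 'force': array([-0.09572654, -0.85424623,  0.17828283]), 'moment': array([ 0.01291729, -0.0031963 , -0.03592558]), 'width': 1.0031294079245245}
{'fovy': 49.63708333501555, 'cx': 330.70990966938336, 'cy': 239.06930832706047, 'extrinsics': array([[ 0.0999296 , -0.7474179 ,  0.65679567,  1.25406278],
       [ 0.99495412,  0.06911442, -0.07272887, -0.08458676],
       [ 0.0089648 ,  0.66074933,  0.7505531 ,  0.93852368],
       [ 0.        ,  0.        ,  0.        ,  1.        ]])} 0.9961263020833333
{'fovy': 46.43261372727612, 'cx': 313.70497461587297, 'cy': 246.04963254387607, 'extrinsics': array([[-0.01176207,  0.99578889, -0.09091828,  0.46681842],
       [-0.99988968, -0.01253767, -0.00796427, -0.00421062],
       [-0.00907064,  0.09081457,  0.99582651,  1.19938059],
       [ 0.        ,  0.        ,  0.        ,  1.        ]])} 0.9958821614583333
```

View pics/scene0.png

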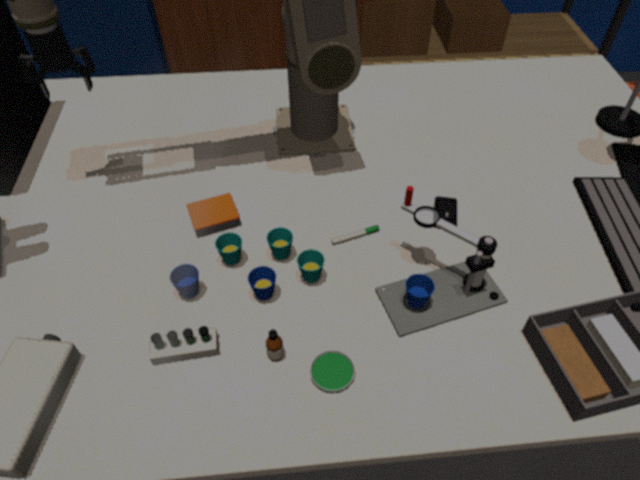

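View pics/top0.png

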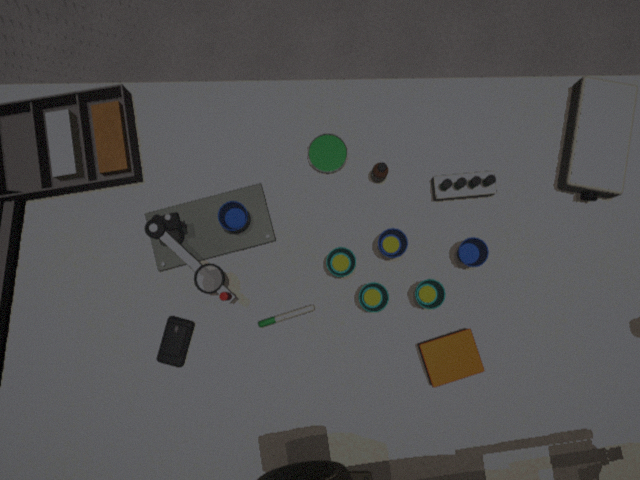

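Sample cup candidates (top view): blue cup with yellow disc (392,244). Turquoise look-alikes are at (341,262), (373,297) and (429,294). The empty blue cups are at (472,252), which is loose, and (234,217), which is in the stand. I choose (392,244) as the sample and (472,252) as the plain cup.

```bash
cat > h.py <<'E'
import numpy as np,cv2
from bench import ctrl
def cam(n):
    c=ctrl.camera_params(n); return 240/np.tan(np.radians(c['fovy']/2)),c['cx'],c['cy'],np.array(c['extrinsics'])
def ray(n,u,v,z):
    f,cx,cy,E=cam(n); d=E[:3,:3]@np.array([(u-cx)/f,-(v-cy)/f,-1]); o=E[:3,3]; return o+d*(z-o[2])/d[2]
def cloud(n,d):
    f,cx,cy,E=cam(n); v,u=np.mgrid[:480,:640]
    P=np.stack([(u-cx)/f*d,-(v-cy)/f*d,-d],-1); return P@E[:3,:3].T+E[:3,3]
def proj(n,p):
    f,cx,cy,E=cam(n); q=E[:3,:3].T@(np.asarray(p)-E[:3,3]); return cx-f*q[0]/q[2], cy+f*q[1]/q[2]
def blobs(n,p,lo,hi,amin=40):
    h=cv2.cvtColor(p,cv2.COLOR_RGB2HSV); m=cv2.inRange(h,lo,hi)
    cs,_=cv2.findContours(m,cv2.RETR_EXTERNAL,cv2.CHAIN_APPROX_NONE)
    return [c for c in cs if cv2.contourArea(c)>amin]
def rims(n,p,d,lo=(108,90,40),hi=(130,255,255),ztop=.06):
    for c in blobs(n,p,lo,hi,150):
        (u,v),(a,b),t=cv2.fitEllipse(c); hull=cv2.convexHull(c); 
        k=np.zeros(p.shape[:2],np.uint8); cv2.drawContours(k,[hull],-1,1,-1); k=cv2.dilate(k,np.ones((3,3)))
        W=cloud(n,d)[(k>0)&(d>0)]; zt=np.percentile(W[:,2],97)
        R=W[W[:,2]>zt-.006]; A=np.c_[2*R[:,:2],np.ones(len(R))]; s=np.linalg.lstsq(A,(R[:,:2]**2).sum(1),rcond=None)[0]
        print(n,'px',np.round([u,v,a,b],1),'ellipse@zt',ray(n,u,v,zt).round(4),'depth circ',s[:2].round(4),'r',round(np.sqrt(s[2]+s[0]**2+s[1]**2),4),len(R))
E
python3 - <<'E'
from h import *
for n in("top","scene"):
    z=np.load(n+"0.npz");p,d=z['p'],z['d'];rims(n,p,d)
    h=cv2.cvtColor(p,cv2.COLOR_RGB2HSV)
    W=cloud(n,d)
    for c in blobs(n,p,(0,150,60),(6,255,255),10)+blobs(n,p,(174,150,60),(180,255,255),10):
        k=np.zeros(p.shape[:2],np.uint8);cv2.drawContours(k,[c],-1,1,-1);w=W[k>0];print('red',n,c.reshape(-1,2).mean(0),w.mean(0).round(4),w.max(0).round(4))
z=np.load("top0.npz");W=cloud("top",z['d'])
# hub top and arm
m=(W[...,2]>.148)&(W[...,2]<.168)&(abs(W[...,0]-.5)<.3)&(W[...,1]>.2)&(W[...,1]<.5);m[:, :100]=0
cs,_=cv2.findContours(m.astype(np.uint8),0,1)
for c in cs:
    if cv2.contourArea(c)>15:(u,v),r=cv2.minEnclosingCircle(c);print('hi',u,v,r,ray("top",u,v,.158).round(4))
print('red px hsv',cv2.cvtColor(z['p'],cv2.COLOR_RGB2HSV)[296,225])
a=cv2.resize(z['p'][190:320,320:500,::-1],None,fx=3,fy=3,interpolation=2);b=cv2.resize(z['p'][190:320,130:270,::-1],None,fx=3,fy=3,interpolation=2)
cv2.imwrite("pics/c1.png",np.hstack([a,b])[:, :960]); cv2.imwrite("pics/c1.png",cv2.resize(np.hstack([a,b]),(800,325)))
E
```

```text
top px [472.8 251.8  28.3  29.3] ellipse@zt [ 0.5549 -0.3186  0.0617] depth circ [ 0.5541 -0.3187] r 0.029 137
top px [392.3 242.7  28.4  29. ] ellipse@zt [ 0.5756 -0.1555  0.0615] depth circ [ 0.5751 -0.1556] r 0.029 126
top px [232.4 215.6  29.1  29.3] ellipse@zt [0.6342 0.1697 0.0715] depth circ [0.634  0.1703] r 0.0291 124
red top [223.91304348 295.86956522] [0.4708 0.167  0.1918] [0.4762 0.1734 0.196 ]
scene px [419.5 288.4  26.6  31.3] ellipse@zt [0.646  0.1682 0.0706] depth circ [0.638  0.1697] r 0.0291 160
scene px [261.8 280.9  24.6  31.7] ellipse@zt [ 0.5893 -0.1555  0.0609] depth circ [ 0.5791 -0.1563] r 0.029 158
scene px [188.3 278.2  13.1  23.4] ellipse@zt [ 0.5681 -0.309   0.0615] depth circ [ 0.5589 -0.319 ] r 0.0286 78
scene px [135.4  57.4  32.9  45.4] ellipse@zt [-0.5526 -0.609  -0.0492] depth circ [-0.6736 -0.6819] r 0.0233 82
scene px [627.7  41.4  30.5  71.6] ellipse@zt [-0.5479  1.2775 -0.0678] depth circ [-0.6817  1.3088] r 0.007 56
scene px [592.2  17.9  41.6  46.3] ellipse@zt [-0.8115  1.2631 -0.0987] depth circ [-0.7074  1.2804] r 0.008 53
scene px [531.5   5.6  11.8  73.3] ellipse@zt [-1.1521  1.1478 -0.1956] depth circ [-0.8652  1.144 ] r 0.2798 26
red scene [408.48780488 195.43902439] [0.4906 0.1621 0.1891] [1.2541 0.1726 0.9385]
hi 154.3000030517578 228.5 10.017083168029785 [0.5988 0.3033 0.158 ]
red px hsv [  2 167  98]
```

View pics/c1.png

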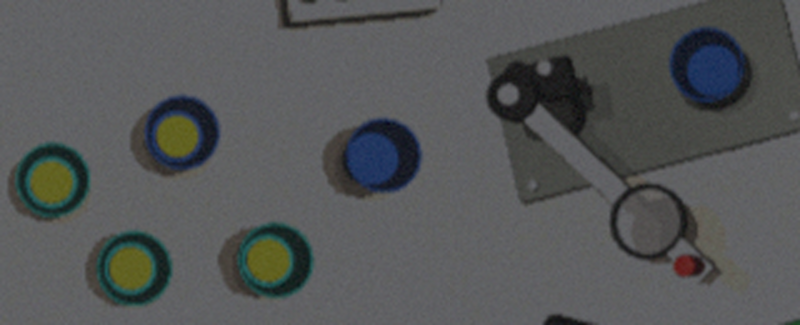

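The crop confirms the choice: the blue-rimmed cup with the yellow disc (top px 392,244) is the sample, the turquoise-rimmed ones are decoys, and (472,252) is the empty loose cup. Next I work out the first move.

```bash
cat >> h.py <<'E'
from scipy.spatial.transform import Rotation as Ro
def plan(*tg):
    "print unit deltas (tool axes, /0.3 m) from the measured pose to world targets"
    s=ctrl.read_state(); q=s['tcp_rot']; R=Ro.from_quat([q[1],q[2],q[3],q[0]]).as_matrix()
    x=R[:,0]; print('t',round(s['clock'],2),'pos',np.round(s['position'],4),'toolx yaw deg',round(np.degrees(np.arctan2(x[1],x[0])),1),'tool y',R[:,1].round(3),'F',np.round(s['force'],1),'w',round(float(s['width']),3),'j',np.round(s['joints'],2))
    for t in tg: print(t,'->',(R.T@(np.array(t)-s['position'])/.3).round(4))
E
python3 -c "
from h import *
plan((.5565,-.3188,.13),(.5565,-.3188,.033))"
```

```text
t 0.1 pos [ 0.1325 -0.5847  0.2303] toolx yaw deg -77.2 tool y [-0.     0.002 -1.   ] F [ 0.7 -1.2 -0.9] w 0.998 j [-1.43  0.13  1.49 -0.    1.52 -0.09]
(0.5565, -0.3188, 0.13) -> [-0.5515  0.3356  1.5741]
(0.5565, -0.3188, 0.033) -> [-0.5509  0.6589  1.5741]
```

```bash
python3 -m inch '{"delta_pos":[[-0.04,0.02,0.12],[-0.09,0.04,0.25],[-0.13,0.07,0.38],[-0.18,0.1,0.51],[-0.22,0.13,0.64],[-0.27,0.15,0.77],[-0.3,0.18,0.88],[-0.3,0.18,0.95]],"twist":[0,0,0,0,0,0,0,0]}' 1 40; python3 -c "
from h import *
plan((.5565,-.3188,.11),(.5565,-.3188,.033))"
```

```text
clock: 0.77
position: [0.3928, -0.4303, 0.1747]
tcp_rot: [0.554, -0.552, 0.442, -0.439]
force: [-0.8, -0.3, -0.8]
width: 1.002
t 0.77 pos [ 0.3928 -0.4303  0.1747] toolx yaw deg -77.1 tool y [-0.001  0.004 -1.   ] F [-0.8 -0.3 -0.8] w 1.002 j [-0.92  0.12  1.6   0.    1.42  0.43]
(0.5565, -0.3188, 0.11) -> [-0.2394  0.2162  0.6151]
(0.5565, -0.3188, 0.033) -> [-0.2383  0.4729  0.6152]
```

```bash
python3 -m inch '{"delta_pos":[[-0.05,0.04,0.12],[-0.1,0.08,0.25],[-0.15,0.12,0.38],[-0.2,0.17,0.5],[-0.24,0.2,0.6],[-0.2515,0.22,0.624],[-0.2515,0.22,0.624],[-0.2515,0.22,0.624]],"twist":[0,0,0,0,0,0,0,0]}'
python3 - <<'E'
from h import *
plan((.5565,-.3188,.11),(.5565,-.3188,.033))
p,d=ctrl.capture("scene");cv2.imwrite("pics/s1.png",cv2.resize(p[180:330,100:320,::-1],None,fx=3,fy=3,interpolation=2))
E
```

```text
clock: 1.43
position: [0.5558, -0.3191, 0.1104]
tcp_rot: [-0.553, 0.553, -0.442, 0.44]
force: [0.3, 0.1, 0.3]
width: 0.999
t 1.43 pos [ 0.5558 -0.3191  0.1104] toolx yaw deg -77.2 tool y [-0.002  0.001 -1.   ] F [0.3 0.1 0.3] w 0.999 j [-0.6   0.32  1.49 -0.    1.33  0.75]
(0.5565, -0.3188, 0.11) -> [-0.0006  0.0012  0.0024]
(0.5565, -0.3188, 0.033) -> [-0.0003  0.2578  0.0028]
```

View pics/s1.png

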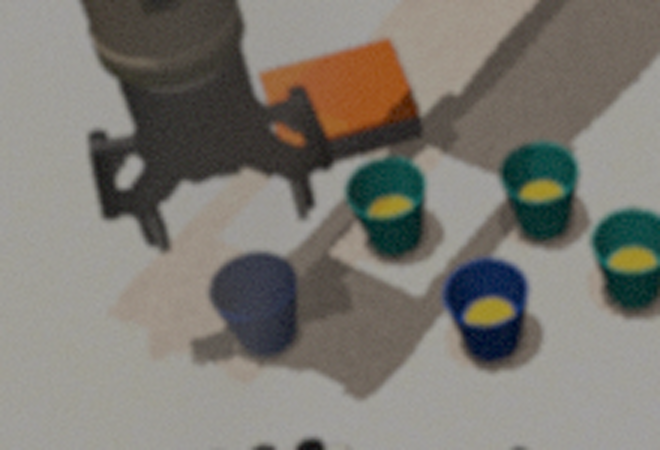

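The open fingers are over the loose cup (crop px 253,285), with tips at crop px (163,243) and (305,212). I check the alignment from those tips.

```bash
python3 -c "
from h import *
a=ray('scene',154.3,261,.123);b=ray('scene',201.7,250.7,.123);print(a,b,(a+b)/2, np.linalg.norm(a-b)); print(ray('scene',184.5,275,.06))"
```

```text
[ 0.56620484 -0.36466592  0.123     ] [ 0.54765591 -0.27174298  0.123     ] [ 0.55693037 -0.31820445  0.123     ] 0.09475619072729631
[ 0.55768747 -0.31814197  0.06      ]
```

```bash
python3 -m inch '{"delta_pos":[[0,0.08,0.001],[0,0.16,0.002],[0,0.22,0.002],[0,0.25,0.002],[0,0.258,0.002],[0,0.258,0.002]],"twist":[0,0,0,0,0,0]}'; python3 -m inch '{"delta_pos":[[0,0,0],[0,0,0],[0,0,0],[0,0,0],[0,0,0],[0,0,0]],"twist":[0,0,0,0,0,0]}' -1 30;  python3 -m inch '{"delta_pos":[[0,-0.02,0],[0,-0.05,0],[0,-0.1,0],[0,-0.1,0]],"twist":[0,0,0,0]}'
python3 - <<'E'
from h import *
plan((.636,.170,.135))
p,d=ctrl.capture("scene");cv2.imwrite("pics/s2.png",cv2.resize(p[180:330,100:320,::-1],None,fx=3,fy=3,interpolation=2))
E
```

```text
clock: 1.98
position: [0.5564, -0.3203, 0.0341]
tcp_rot: [-0.552, 0.552, -0.442, 0.442]
force: [-0.4, 0.3, 0.9]
width: 1.002
clock: 2.48
position: [0.5584, -0.3203, 0.0363]
tcp_rot: [0.553, -0.553, 0.44, -0.442]
force: [-1.5, 0.1, 6.1]
width: 0.691
clock: 2.82
position: [0.5591, -0.3206, 0.068]
tcp_rot: [0.553, -0.552, 0.439, -0.443]
force: [0.1, -1.1, 0.4]
width: 0.687
t 2.82 pos [ 0.5591 -0.3206  0.068 ] toolx yaw deg -77.2 tool y [ 0.004 -0.003 -1.   ] F [ 0.1 -1.1  0.4] w 0.687 j [-0.6   0.37  1.52  0.    1.25  0.75]
(0.636, 0.17, 0.135) -> [-1.5373 -0.2269  0.6123]
```

View pics/s2.png

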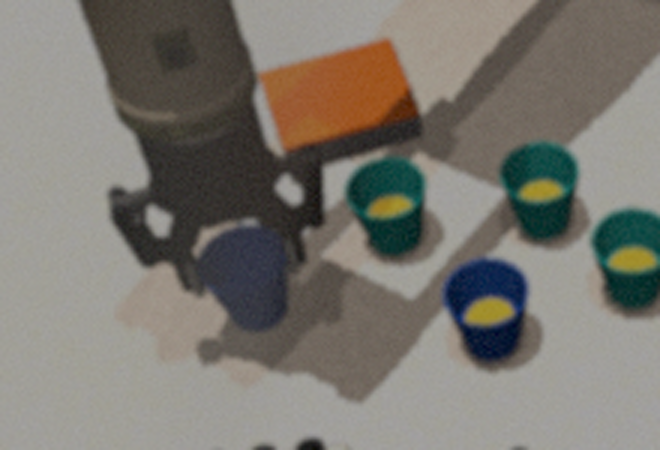

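The cup is held upright and clear of the bench (rim at crop px 240,235). I carry it to the stand.

```bash
python3 -m inch '{"delta_pos":[[0,-0.08,0],[-0.03,-0.16,0.02],[-0.1,-0.22,0.05],[-0.2,-0.24,0.09],[-0.3,-0.24,0.13],[-0.41,-0.24,0.17],[-0.52,-0.24,0.22],[-0.63,-0.24,0.26]],"twist":[0,0,0,0,0,0,0,0]}'; python3 -m inch '{"delta_pos":[[-0.11,0,0.04],[-0.22,0,0.09],[-0.33,0,0.13],[-0.44,0,0.17],[-0.55,0,0.21],[-0.66,0,0.26],[-0.76,0,0.30],[-0.83,0,0.33]],"twist":[0,0,0,0,0,0,0,0]}'; python3 -m inch '{"delta_pos":[[-0.05,0,0.01],[-0.07,0,0.02],[-0.07,0,0.02],[-0.07,0,0.02],[-0.07,0,0.02]],"twist":[0,0,0,0,0]}'
python3 - <<'E'
from h import *
plan((.636,.170,.135))
for n in("top","scene"):
    p,d=ctrl.capture(n);rims(n,p,d);cv2.imwrite(f"pics/{n}3.png",p[...,::-1])
    if n=="scene":cv2.imwrite("pics/s3.png",cv2.resize(p[180:330,330:530,::-1],None,fx=3,fy=3,interpolation=2))
E
```

```text
clock: 3.53
position: [0.5915, -0.1161, 0.1355]
tcp_rot: [0.552, -0.552, 0.441, -0.441]
force: [0.4, 0.0, -0.4]
width: 0.687
clock: 4.2
position: [0.6327, 0.1502, 0.1353]
tcp_rot: [0.553, -0.553, 0.441, -0.441]
force: [0.6, -0.1, -0.7]
width: 0.685
clock: 4.62
position: [0.6342, 0.1672, 0.1358]
tcp_rot: [-0.552, 0.552, -0.442, 0.442]
force: [-0.4, -0.1, -0.6]
width: 0.688
t 4.62 pos [0.6342 0.1672 0.1358] toolx yaw deg -77.3 tool y [-0.    -0.001 -1.   ] F [-0.4 -0.1 -0.6] w 0.688 j [ 0.18  0.34  1.42 -0.    1.38  1.53]
(0.636, 0.17, 0.135) -> [-0.008   0.0026  0.0079]
top px [392.3 242.6  28.4  29. ] ellipse@zt [ 0.5757 -0.1557  0.0613] depth circ [ 0.5749 -0.1555] r 0.0289 130
scene px [262.1 281.5  24.9  32.6] ellipse@zt [ 0.5907 -0.1549  0.0607] depth circ [ 0.5792 -0.1564] r 0.0289 150
scene px [422.  277.1  26.1  64. ] ellipse@zt [0.6927 0.1484 0.1727] depth circ [0.6319 0.1548] r 0.0258 58
scene px [143.9  56.9  29.2  41. ] ellipse@zt [-0.5153 -0.5685 -0.0283] depth circ [-0.6786 -0.6212] r 0.0196 71
scene px [626.6  41.5  27.6  74.1] ellipse@zt [-0.5267  1.2571 -0.0559] depth circ [-0.6833  1.3082] r 0.0073 58
scene px [593.1  17.8  42.5  48.6] ellipse@zt [-0.7476  1.2253 -0.0661] depth circ [-0.7054  1.2827] r 0.0074 53
scene px [530.8   5.5  12.3  66.4] ellipse@zt [-1.1464  1.141  -0.1925] depth circ [-0.8537  1.15  ] r 0.2857 26
scene px [ 81.1  33.7  70.6 126.2] ellipse@zt [-0.4296 -0.7214  0.1083] depth circ [-0.4535 -0.8213] r 0.2537 515
```

View pics/s3.png

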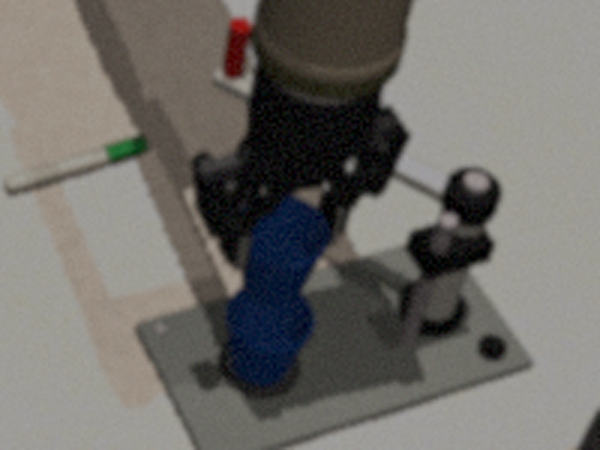

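Upright: the held cup (crop px 295,210 to 270,290) has the same lean as the vertical post. I correct by 2–3 mm and lower it in.

```bash
python3 -m inch '{"delta_pos":[[-0.008,0.01,0.007],[-0.008,0.04,0.007],[-0.008,0.07,0.007],[-0.008,0.1,0.007],[-0.008,0.12,0.007],[-0.008,0.14,0.007],[-0.008,0.15,0.007],[-0.008,0.15,0.007]],"twist":[0,0,0,0,0,0,0,0]}'; python3 -m inch '{"delta_pos":[[0,0.01,0],[0,0.025,0],[0,0.04,0],[0,0.055,0],[0,0.065,0],[0,0.07,0],[0,0.07,0]],"twist":[0,0,0,0,0,0,0]}';python3 -c "
from h import *
plan((.636,.170,.069))"
```

```text
clock: 5.38
position: [0.635, 0.1714, 0.0895]
tcp_rot: [-0.552, 0.553, -0.442, 0.441]
force: [0.4, 0.7, -0.4]
width: 0.69
clock: 5.97
position: [0.6365, 0.1713, 0.0705]
tcp_rot: [0.553, -0.552, 0.441, -0.442]
force: [1.0, -1.9, 2.1]
width: 0.688
t 5.97 pos [0.6365 0.1713 0.0705] toolx yaw deg -77.2 tool y [ 0.002 -0.    -1.   ] F [ 1.  -1.9  2.1] w 0.688 j [ 0.19  0.41  1.46 -0.    1.27  1.53]
(0.636, 0.17, 0.069) -> [ 0.0039  0.0049 -0.0025]
```

```bash
python3 -m inch '{"delta_pos":[[0,0.005,0],[0,0.01,0],[0,0.01,0]],"twist":[0,0,0]}'; python3 -m inch '{"delta_pos":[[0,0,0],[0,0,0],[0,0,0],[0,0,0],[0,0,0]],"twist":[0,0,0,0,0]}' 1;python3 -m inch '{"delta_pos":[[0,-0.03,0],[0,-0.1,0],[0,-0.2,0],[0,-0.25,0],[0.1,-0.25,-0.02],[0.22,-0.25,-0.05],[0.35,-0.25,-0.08],[0.48,-0.25,-0.11]],"twist":[0,0,0,0,0,0,0,0]}'
python3 - <<'E'
from h import *
for n in("scene","top"):
    p,d=ctrl.capture(n);rims(n,p,d)
    if n=="scene":cv2.imwrite("pics/s4.png",cv2.resize(p[180:330,330:530,::-1],None,fx=3,fy=3,interpolation=2))
plan((.577,-.156,.12))
E
```

```text
clock: 6.22
position: [0.6378, 0.1715, 0.0703]
tcp_rot: [0.554, -0.551, 0.44, -0.443]
force: [-2.7, -2.2, 15.4]
width: 0.685
clock: 6.63
position: [0.6353, 0.1716, 0.0663]
tcp_rot: [-0.552, 0.553, -0.442, 0.441]
force: [-0.2, -0.3, -0.1]
width: 0.999
clock: 7.3
position: [0.6353, 0.0229, 0.1429]
tcp_rot: [0.553, -0.553, 0.441, -0.441]
force: [0.6, -0.5, -0.7]
width: 1.002
scene px [420.  285.1  27.3  41.7] ellipse@zt [0.6548 0.164  0.0946] depth circ [0.6375 0.1706] r 0.0292 168
scene px [261.9 281.3  24.7  32.6] ellipse@zt [ 0.5902 -0.1553  0.0608] depth circ [ 0.5792 -0.1563] r 0.0292 152
scene px [625.6  46.9  27.7  77.5] ellipse@zt [-0.4924  1.2376 -0.0591] depth circ [-0.6848  1.3095] r 0.0071 57
scene px [593.6  18.6  42.9  49.5] ellipse@zt [-0.7487  1.2297 -0.0705] depth circ [-0.706   1.2812] r 0.0091 54
scene px [531.4   5.9  11.8  76.7] ellipse@zt [-1.1522  1.1477 -0.1971] depth circ [-0.7954  1.1846] r 0.3203 28
scene px [ 97.   39.2  69.6 122.3] ellipse@zt [-0.406  -0.6694  0.0997] depth circ [-0.4387 -0.7196] r 0.25 451
scene px [25.2 16.2 23.9 32.8] ellipse@zt [-0.544  -0.923   0.1197] depth circ [-0.4084 -0.9671] r 0.2641 63
top px [392.3 242.7  28.4  29.1] ellipse@zt [ 0.5757 -0.1557  0.0611] depth circ [ 0.575  -0.1555] r 0.0289 138
top px [228.5 215.   25.8  29.1] ellipse@zt [0.5609 0.0972 0.5703] depth circ [0.5616 0.1064] r 0.0242 36
t 7.4 pos [0.6355 0.0178 0.1427] toolx yaw deg -77.5 tool y [ 0.001 -0.002 -1.   ] F [ 0.5 -0.  -0.9] w 0.999 j [-0.05  0.28  1.48 -0.    1.38  1.3 ]
(0.577, -0.156, 0.12) -> [ 0.5235  0.0769 -0.3154]
```

View pics/s4.png

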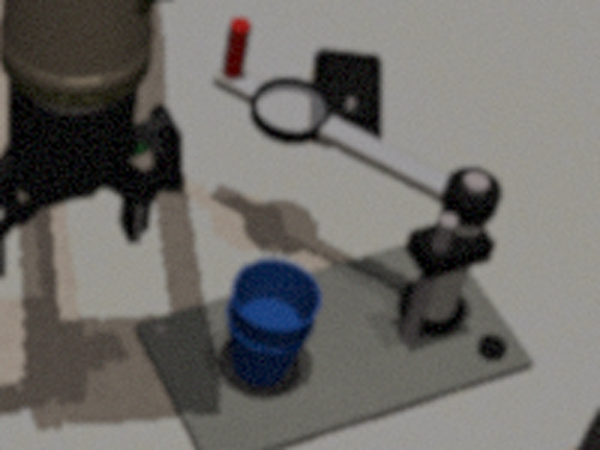

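Second cup is home: rim at 94.6 mm against 94 expected, centred at crop px (275,290), upright. Now the specimen cup.

```bash
python3 -m inch '{"delta_pos":[[0.11,0.01,-0.06],[0.22,0.03,-0.12],[0.33,0.05,-0.19],[0.43,0.06,-0.25],[0.5,0.077,-0.3],[0.5235,0.077,-0.315],[0.5235,0.077,-0.315],[0.5235,0.077,-0.315]],"twist":[0,0,0,0,0,0,0,0]}'
python3 - <<'E'
from h import *
plan((.577,-.156,.033))
p,d=ctrl.capture("scene");cv2.imwrite("pics/s5.png",cv2.resize(p[180:330,170:370,::-1],None,fx=3,fy=3,interpolation=2))
E
```

```text
clock: 8.07
position: [0.5783, -0.1497, 0.1194]
tcp_rot: [0.553, -0.552, 0.441, -0.442]
force: [-0.5, 0.7, 0.7]
width: 1.001
t 8.07 pos [ 0.5783 -0.1497  0.1194] toolx yaw deg -77.3 tool y [ 0.001  0.    -1.   ] F [-0.5  0.7  0.7] w 1.001 j [-0.34  0.2   1.62  0.    1.32  1.01]
(0.577, -0.156, 0.033) -> [ 0.0194  0.2879 -0.0092]
```

View pics/s5.png

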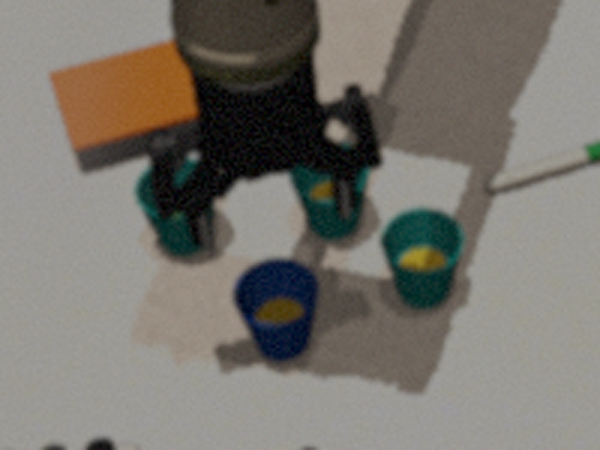

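The open fingers straddle the blue specimen cup (crop px 278,295) and the turquoise ones stay clear. I descend and grip.

```bash
python3 -m inch '{"delta_pos":[[0.015,0.04,-0.009],[0.019,0.12,-0.009],[0.019,0.2,-0.009],[0.019,0.26,-0.009],[0.019,0.287,-0.009],[0.019,0.287,-0.009]],"twist":[0,0,0,0,0,0]}'; python3 -m inch '{"delta_pos":[[0,0,0],[0,0,0],[0,0,0],[0,0,0],[0,0,0],[0,0,0]],"twist":[0,0,0,0,0,0]}' -1 30;  python3 -m inch '{"delta_pos":[[0,-0.02,0],[0,-0.06,0],[0,-0.14,0],[0,-0.24,0],[0,-0.34,0],[0,-0.40,0],[0,-0.40,0],[0,-0.40,0]],"twist":[0,0,0,0,0,0,0,0]}'; python3 -c "
from h import *
plan((.6355,.171,.155))"
```

```text
clock: 8.62
position: [0.5746, -0.1547, 0.0294]
tcp_rot: [-0.552, 0.553, -0.443, 0.439]
force: [-0.5, 0.1, 0.3]
width: 0.999
clock: 9.12
position: [0.5781, -0.1567, 0.0347]
tcp_rot: [0.553, -0.552, 0.44, -0.442]
force: [0.4, 1.7, 7.1]
width: 0.688
clock: 9.78
position: [0.5776, -0.1569, 0.1552]
tcp_rot: [0.553, -0.552, 0.44, -0.443]
force: [-0.3, 0.0, -2.3]
width: 0.686
t 9.78 pos [ 0.5776 -0.1569  0.1552] toolx yaw deg -77.2 tool y [ 0.004 -0.001 -1.   ] F [-0.3  0.  -2.3] w 0.686 j [-0.35  0.17  1.59 -0.    1.38  1.  ]
(0.6355, 0.171, 0.155) -> [-1.0235e+00 -2.0000e-04  4.2950e-01]
```

```bash
python3 -m inch '{"delta_pos":[[-0.05,0,0.02],[-0.14,0,0.06],[-0.25,0,0.1],[-0.36,0,0.15],[-0.47,0,0.2],[-0.58,0,0.24],[-0.69,0,0.29],[-0.79,0,0.33]],"twist":[0,0,0,0,0,0,0,0]}'; python3 -m inch '{"delta_pos":[[-0.08,0,0.03],[-0.15,0,0.06],[-0.2,0,0.085],[-0.23,0,0.099],[-0.2335,0,0.099],[-0.2335,0,0.099],[-0.2335,0,0.099]],"twist":[0,0,0,0,0,0,0]}'
python3 - <<'E'
from h import *
plan((.6355,.171,.094))
p,d=ctrl.capture("scene");cv2.imwrite("pics/s6.png",cv2.resize(p[180:330,330:530,::-1],None,fx=3,fy=3,interpolation=2))
E
```

```text
clock: 10.45
position: [0.6195, 0.0987, 0.1507]
tcp_rot: [-0.552, 0.553, -0.442, 0.44]
force: [0.6, 0.0, -0.6]
width: 0.683
clock: 11.03
position: [0.6341, 0.1702, 0.1523]
tcp_rot: [-0.552, 0.553, -0.442, 0.442]
force: [-0.6, 0.1, -2.0]
width: 0.684
t 11.03 pos [0.6341 0.1702 0.1523] toolx yaw deg -77.3 tool y [-0.001 -0.001 -1.   ] F [-0.6  0.1 -2. ] w 0.684 j [ 0.18  0.33  1.41 -0.    1.41  1.53]
(0.6355, 0.171, 0.094) -> [-0.0016  0.1943  0.0054]
```

View pics/s6.png

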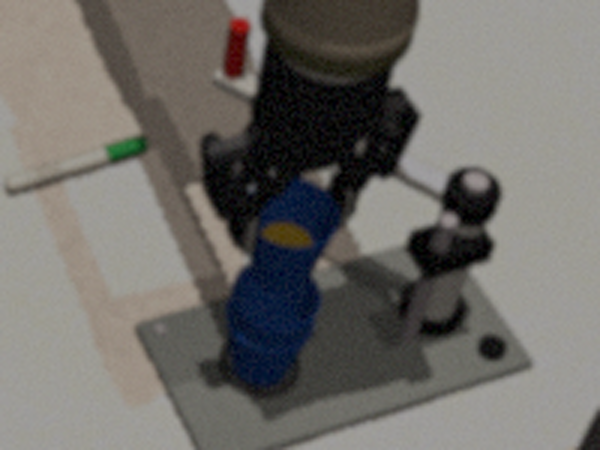

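The specimen cup hangs over the stack (yellow disc at crop px 288,235), in line with it. Lowering.

```bash
python3 -m inch '{"delta_pos":[[-0.002,0.01,0.005],[-0.002,0.04,0.005],[-0.002,0.07,0.005],[-0.002,0.1,0.005],[-0.002,0.13,0.005],[-0.002,0.15,0.005],[-0.002,0.17,0.005],[-0.002,0.18,0.005]],"twist":[0,0,0,0,0,0,0,0]}'; python3 -m inch '{"delta_pos":[[0,0.005,0],[0,0.01,0],[0,0.015,0],[0,0.02,0],[0,0.02,0]],"twist":[0,0,0,0,0]}'; python3 -c "
from h import *
plan((.6355,.171,.0925))"
```

```text
clock: 11.75
position: [0.6349, 0.1723, 0.0971]
tcp_rot: [-0.552, 0.553, -0.442, 0.441]
force: [0.8, 0.5, -0.9]
width: 0.683
clock: 12.17
position: [0.6357, 0.1725, 0.0929]
tcp_rot: [0.553, -0.552, 0.441, -0.441]
force: [0.4, 0.8, -0.9]
width: 0.685
t 12.17 pos [0.6357 0.1725 0.0929] toolx yaw deg -77.2 tool y [ 0.001  0.    -1.   ] F [ 0.4  0.8 -0.9] w 0.685 j [0.19 0.38 1.45 0.   1.31 1.54]
(0.6355, 0.171, 0.0925) -> [ 0.0047  0.0013 -0.0018]
```

```bash
python3 -m inch '{"delta_pos":[[0,0.004,0],[0,0.008,0],[0,0.012,0],[0,0.012,0]],"twist":[0,0,0,0]}'; python3 -m inch '{"delta_pos":[[0,0,0],[0,0,0],[0,0,0],[0,0,0],[0,0,0]],"twist":[0,0,0,0,0]}' 1;python3 -m inch '{"delta_pos":[[0,-0.03,0],[0,-0.1,0],[0,-0.2,0],[0,-0.3,0],[0.1,-0.36,-0.02],[0.22,-0.4,-0.05],[0.34,-0.4,-0.08],[0.46,-0.4,-0.11]],"twist":[0,0,0,0,0,0,0,0]}'
python3 - <<'E'
from h import *
for n in("scene","top"):
    p,d=ctrl.capture(n);rims(n,p,d)
    if n=="scene":cv2.imwrite("pics/s7.png",cv2.resize(p[180:330,330:530,::-1],None,fx=3,fy=3,interpolation=2))
    W=cloud(n,d)
    for c in blobs(n,p,(0,150,40),(8,255,255),10):
        (u,v),r=cv2.minEnclosingCircle(c);print('red',n,u,v,r,ray(n,u,v,.192 if n=="top" else .167).round(4))
plan((.577,-.156,.12))
E
```

```text
clock: 12.5
position: [0.6376, 0.1728, 0.0927]
tcp_rot: [0.554, -0.551, 0.44, -0.443]
force: [-3.3, -0.0, 13.7]
width: 0.689
clock: 12.92
position: [0.6352, 0.1724, 0.0886]
tcp_rot: [-0.552, 0.553, -0.441, 0.441]
force: [0.1, -0.0, -0.1]
width: 1.002
clock: 13.58
position: [0.6346, 0.0294, 0.2117]
tcp_rot: [0.553, -0.552, 0.44, -0.442]
force: [1.3, -0.6, -0.5]
width: 0.996
scene px [421.9 280.5  27.4  51. ] ellipse@zt [0.6608 0.1631 0.118 ] depth circ [0.6375 0.1722] r 0.0291 189
scene px [626.3  44.8  28.2  76.6] ellipse@zt [-0.5029  1.2443 -0.0563] depth circ [-0.6845  1.3076] r 0.0068 63
scene px [592.6  18.8  41.   46.8] ellipse@zt [-0.767   1.2377 -0.0805] depth circ [-0.7055  1.2866] r 0.0086 51
scene px [528.4   5.7  12.   75.5] ellipse@zt [-1.1427  1.1274 -0.1912] depth circ [-0.8727  1.1415] r 0.2739 28
scene px [ 94.7  40.3  74.9 112.2] ellipse@zt [-0.4008 -0.6761  0.0989] depth circ [-0.4374 -0.73  ] r 0.2467 431
red scene 408.0 195.0 8.544103622436523 [0.4689 0.1678 0.167 ]
t 13.68 pos [0.634  0.025  0.2103] toolx yaw deg -77.5 tool y [ 0.001 -0.002 -1.   ] F [-0.1  1.3 -0.4] w 0.995 j [-0.04  0.23  1.41 -0.    1.5   1.31]
(0.577, -0.156, 0.12) -> [ 0.5475  0.302  -0.316 ]
```

View pics/s7.png

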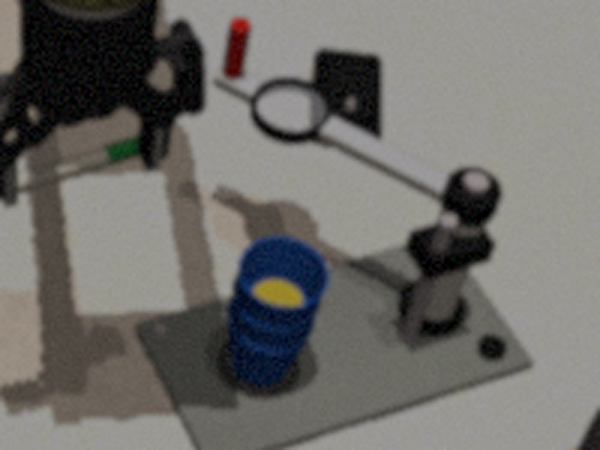

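The stack is home: rim at 118.0 mm, and the yellow disc (crop px 278,293) sits level in the top cup. Now the pin, which is estimated consistently at about (0.4714, 0.1665).

```bash
python3 -c "
from h import *
plan((.4714,.1665,.225))"
```

```text
t 13.68 pos [0.634  0.025  0.2103] toolx yaw deg -77.5 tool y [ 0.001 -0.002 -1.   ] F [-0.1  1.3 -0.4] w 0.995 j [-0.04  0.23  1.41 -0.    1.5   1.31]
(0.4714, 0.1665, 0.225) -> [-0.5774 -0.0507 -0.4273]
```

```bash
python3 -m inch '{"delta_pos":[[-0.05,-0.05,-0.04],[-0.13,-0.05,-0.1],[-0.22,-0.05,-0.16],[-0.31,-0.05,-0.23],[-0.4,-0.05,-0.3],[-0.49,-0.05,-0.36],[-0.56,-0.05,-0.41],[-0.577,-0.05,-0.427]],"twist":[-0.03,-0.06,-0.09,-0.12,-0.15,-0.18,-0.195,-0.195]}' 0.2 60; python3 -m inch '{"delta_pos":[[0,0,0],[0,0,0],[0,0,0]],"twist":[0,0,0]}';  python3 - <<'E'
from h import *
plan((.4714,.1665,.15))
ims=[]
for n in("scene","top"):
    p,d=ctrl.capture(n)
    for c in blobs(n,p,(0,150,40),(8,255,255),5)+blobs(n,p,(172,150,40),(180,255,255),5):
        (u,v),r=cv2.minEnclosingCircle(c);print('red',n,u,v,r,ray(n,u,v,.18).round(4))
    q=p[150:250,340:480] if n=="scene" else p[220:320,150:290]
    ims.append(cv2.resize(q[...,::-1],(400,286),interpolation=2))
cv2.imwrite("pics/s8.png",np.hstack(ims))
E
```

```text
clock: 14.35
position: [0.4681, 0.1739, 0.2247]
tcp_rot: [0.661, -0.66, 0.253, -0.252]
force: [-0.5, -0.1, -0.2]
width: 0.6
clock: 14.6
position: [0.4715, 0.1705, 0.2244]
tcp_rot: [0.66, -0.66, 0.254, -0.255]
force: [-0.5, -0.1, -0.7]
width: 0.604
t 14.6 pos [0.4715 0.1705 0.2244] toolx yaw deg -42.2 tool y [ 0.001 -0.    -1.   ] F [-0.5 -0.1 -0.7] w 0.604 j [ 0.25 -0.14  1.77 -0.    1.51  0.98]
(0.4714, 0.1665, 0.15) -> [ 0.0087  0.248  -0.0102]
red scene 408.5 196.0 9.34087085723877 [0.4852 0.164  0.18  ]
```

View pics/s8.png

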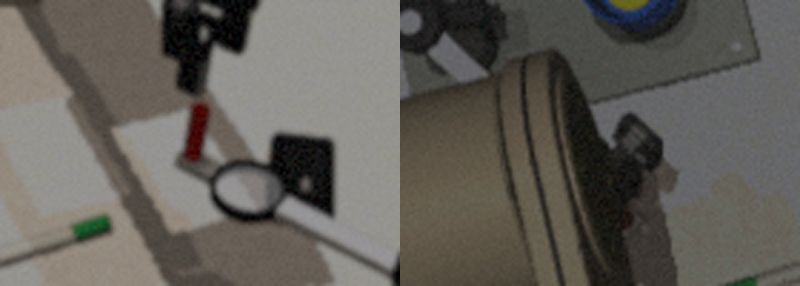

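The near finger (left crop px 190,88) hangs just above and beside the pin (200,103–158), consistent with straddling it. Descending in two stages while watching the force.

```bash
python3 -m inch '{"delta_pos":[[0.009,0.03,-0.01],[0.009,0.07,-0.01],[0.009,0.11,-0.01],[0.009,0.14,-0.01],[0.009,0.14,-0.01]],"twist":[0,0,0,0,0]}'; python3 -m inch '{"delta_pos":[[0,0.03,0],[0,0.07,0],[0,0.1,0],[0,0.107,0],[0,0.107,0]],"twist":[0,0,0,0,0]}';python3 -m inch '{"delta_pos":[[0,0,0],[0,0,0],[0,0,0],[0,0,0],[0,0,0],[0,0,0]],"twist":[0,0,0,0,0,0]}' -1 60
python3 - <<'E'
from h import *
plan((.4714,.1665,.15))
piv=np.array([.599,.307]);p0=ctrl.read_state()['position'][:2];print('r',np.linalg.norm(p0-piv))
q=ctrl.read_state()['tcp_rot'];R=Ro.from_quat([q[1],q[2],q[3],q[0]]).as_matrix()
for a in np.r_[.1:1.05:.1,1.03,1.06]:
    c,s=np.cos(a),np.sin(a);w=piv+np.array([[c,-s],[s,c]])@(p0-piv)
    print(round(a,2),(R.T@np.r_[w-p0,0]/.3).round(3),'twist',round(-np.degrees(a)/180,3))
E
```

```text
clock: 15.12
position: [0.4688, 0.1664, 0.1783]
tcp_rot: [-0.659, 0.661, -0.256, 0.253]
force: [-0.4, 0.4, 0.2]
width: 0.604
clock: 15.53
position: [0.4698, 0.1669, 0.1486]
tcp_rot: [-0.659, 0.66, -0.255, 0.254]
force: [-0.4, 0.7, -0.9]
width: 0.601
clock: 16.03
position: [0.4711, 0.1671, 0.1508]
tcp_rot: [0.66, -0.66, 0.254, -0.255]
force: [-1.8, -0.9, 4.9]
width: 0.165
t 16.03 pos [0.4711 0.1671 0.1508] toolx yaw deg -42.1 tool y [ 0.001  0.    -1.   ] F [-1.8 -0.9  4.9] w 0.165 j [ 0.24 -0.09  1.86 -0.    1.37  0.97]
(0.4714, 0.1665, 0.15) -> [ 0.0021  0.0027 -0.001 ]
r 0.18948876932906653
0.1 [0.063 0.    0.003] twist -0.032
0.2 [0.126 0.    0.012] twist -0.064
0.3 [0.187 0.    0.027] twist -0.095
0.4 [0.246 0.    0.049] twist -0.127
0.5 [0.303 0.    0.076] twist -0.159
0.6 [0.357 0.    0.108] twist -0.191
0.7 [0.408 0.    0.146] twist -0.223
0.8 [0.454 0.001 0.189] twist -0.255
0.9 [0.496 0.001 0.236] twist -0.286
1.0 [0.533 0.001 0.288] twist -0.318
1.03 [0.543 0.001 0.304] twist -0.328
1.06 [0.553 0.001 0.32 ] twist -0.337
```

The pin is gripped (about 14 mm opening). Swinging along the arc.

```bash
python3 -m inch '{"delta_pos":[[0.032,0,0.001],[0.095,0,0.007],[0.157,0,0.019],[0.217,0,0.038],[0.275,0,0.062],[0.33,0,0.092],[0.383,0,0.127],[0.408,0,0.146]],"twist":[-0.016,-0.048,-0.08,-0.111,-0.143,-0.175,-0.207,-0.223]}'; python3 -m inch '{"delta_pos":[[0,0,0],[0,0,0]],"twist":[0,0]}'
cat > arc.py <<'E'
from h import *
plan()
st=ctrl.read_state();piv=np.array([.599,.307]);p0=st['position'][:2];v=p0-piv
print('r',np.linalg.norm(v),'angle from rest',np.arctan2(v[1],v[0])-np.arctan2(.1665-.307,.4714-.599))
q=st['tcp_rot'];R=Ro.from_quat([q[1],q[2],q[3],q[0]]).as_matrix()
for a in (.05,.1,.15,.2,.25,.3,.33,.36):
    c,s=np.cos(a),np.sin(a);w=piv+np.array([[c,-s],[s,c]])@v
    print(round(a,2),(R.T@np.r_[w-p0,0]/.3).round(3),'twist',round(-np.degrees(a)/180,3))
t=np.array([-v[1],v[0]])/np.linalg.norm(v);print('F tangential',st['force'][:2]@t,'radial',st['force'][:2]@v/np.linalg.norm(v))
E
python3 arc.py
```

```text
clock: 16.7
position: [0.5925, 0.1157, 0.1508]
tcp_rot: [-0.707, 0.708, -0.01, 0.011]
force: [-4.0, -6.0, 10.4]
width: 0.172
clock: 16.87
position: [0.5916, 0.1158, 0.1508]
tcp_rot: [-0.706, 0.708, -0.012, 0.013]
force: [-3.7, -8.0, 8.2]
width: 0.168
t 16.87 pos [0.5916 0.1158 0.1508] toolx yaw deg -2.0 tool y [ 0.    -0.002 -1.   ] F [-3.7 -8.   8.2] w 0.168 j [ 0.11  0.19  1.57 -0.    1.38  0.15]
r 0.19139169236072112 angle from rest 0.6986497019977931
0.05 [0.032 0.    0.001] twist -0.016
0.1 [0.064 0.    0.003] twist -0.032
0.15 [0.095 0.    0.007] twist -0.048
0.2 [0.127 0.    0.012] twist -0.064
0.25 [0.158 0.    0.019] twist -0.08
0.3 [0.189 0.    0.028] twist -0.095
0.33 [0.207 0.    0.034] twist -0.105
0.36 [0.225 0.    0.04 ] twist -0.115
F tangential -3.4244613829586075 radial 8.114847909384244
```

```bash
python3 -m inch '{"delta_pos":[[0.02,-0.004,-0.006],[0.05,-0.005,-0.005],[0.08,-0.005,-0.002],[0.11,-0.005,0.002],[0.135,-0.005,0.007],[0.155,-0.005,0.012],[0.165,-0.005,0.015],[0.165,-0.005,0.015]],"twist":[-0.01,-0.025,-0.04,-0.056,-0.068,-0.078,-0.083,-0.083]}'; python3 arc.py
```

```text
clock: 17.53
position: [0.6403, 0.1194, 0.1509]
tcp_rot: [-0.702, 0.703, 0.079, -0.08]
force: [-4.2, -4.9, 1.2]
width: 0.168
t 17.53 pos [0.6403 0.1194 0.1509] toolx yaw deg 12.9 tool y [-0.001 -0.001 -1.   ] F [-4.2 -4.9  1.2] w 0.168 j [ 0.11  0.32  1.42 -0.    1.4  -0.12]
r 0.1921209133664244 angle from rest 0.9540141844229588
0.05 [ 0.032 -0.     0.001] twist -0.016
0.1 [ 0.064 -0.     0.003] twist -0.032
0.15 [ 0.096 -0.     0.006] twist -0.048
0.2 [ 0.127 -0.     0.012] twist -0.064
0.25 [ 0.159 -0.     0.018] twist -0.08
0.3 [ 0.19  -0.     0.027] twist -0.095
0.33 [ 0.208 -0.     0.033] twist -0.105
0.36 [ 0.226 -0.     0.039] twist -0.115
F tangential -5.184903124985257 radial 3.9112515769927247
```

```bash
python3 -m inch '{"delta_pos":[[0.012,0,-0.003],[0.024,0,-0.003],[0.034,0,-0.003],[0.034,0,-0.003],[0.034,0,-0.003]],"twist":[-0.006,-0.012,-0.016,-0.016,-0.016]}'; python3 arc.py | grep -v twist; python3 -m inch '{"delta_pos":[[0.006,0,0],[0.012,0,0],[0.012,0,0],[0.012,0,0]],"twist":[0,0,0,0]}'; python3 arc.py| grep -v twist
```

```text
clock: 17.95
position: [0.6493, 0.1215, 0.1509]
tcp_rot: [-0.7, 0.7, 0.096, -0.099]
force: [-9.8, -3.1, 2.5]
width: 0.17
t 17.95 pos [0.6493 0.1215 0.1509] toolx yaw deg 15.8 tool y [-0.003 -0.001 -1.   ] F [-9.8 -3.1  2.5] w 0.17 j [ 0.11  0.34  1.39 -0.    1.41 -0.17]
r 0.19222512524052807 angle from rest 1.0020606478343104
F tangential -10.27642775321489 radial 0.472184294930005
clock: 18.28
position: [0.6507, 0.1218, 0.1508]
tcp_rot: [-0.7, 0.701, 0.095, -0.1]
force: [-22.3, -6.4, 9.3]
width: 0.169
t 18.28 pos [0.6507 0.1218 0.1508] toolx yaw deg 15.8 tool y [-0.008 -0.002 -1.   ] F [-22.3  -6.4   9.3] w 0.169 j [ 0.11  0.35  1.38 -0.    1.42 -0.17]
r 0.19231503959779403 angle from rest 1.009421535454989
F tangential -23.24024264465506 radial 0.17321931640510596
```

The force rose steeply (10 to 23 N over 1.4 mm) at 1.0 rad, so the arm is on its stop. One last look while it settles.

```bash
python3 -m inch '{"delta_pos":[[0,0,0],[0,0,0],[0,0,0],[0,0,0],[0,0,0],[0,0,0]],"twist":[0,0,0,0,0,0]}'
python3 - <<'E'
from h import *
p,d=ctrl.capture("scene");cv2.imwrite("pics/s9.png",cv2.resize(p[150:400,130:530,::-1],(800,500),interpolation=2))
rims("scene",p,d)
E
python3 arc.py| grep -v twist
```

```text
clock: 18.78
position: [0.6506, 0.1218, 0.1508]
tcp_rot: [-0.7, 0.701, 0.095, -0.1]
force: [-22.5, -6.5, 8.6]
width: 0.17
scene px [420.6 288.2  26.2  38.5] ellipse@zt [0.6951 0.1499 0.1408] depth circ [0.6517 0.1689] r 0.0165 80
scene px [626.5  44.5  29.6  71.9] ellipse@zt [-0.515   1.2537 -0.0621] depth circ [-0.6856  1.3081] r 0.0068 58
scene px [593.6  19.7  43.4  47.8] ellipse@zt [-0.7462  1.2297 -0.0737] depth circ [-0.7057  1.2859] r 0.0076 52
scene px [529.7   5.8  12.2  74.5] ellipse@zt [-1.1337  1.1297 -0.1876] depth circ [-0.8683  1.1387] r 0.2732 27
scene px [ 84.7  36.1  74.1 137.4] ellipse@zt [-0.4157 -0.7077  0.1068] depth circ [-0.4541 -0.819 ] r 0.2533 553
t 18.83 pos [0.6506 0.1218 0.1508] toolx yaw deg 15.8 tool y [-0.008 -0.002 -1.   ] F [-22.2  -6.6   9.9] w 0.167 j [ 0.11  0.35  1.38 -0.    1.42 -0.17]
r 0.19229422702931828 angle from rest 1.009235577399299
F tangential -23.12603769702855 radial 0.3693068091999465
```

View pics/s9.png

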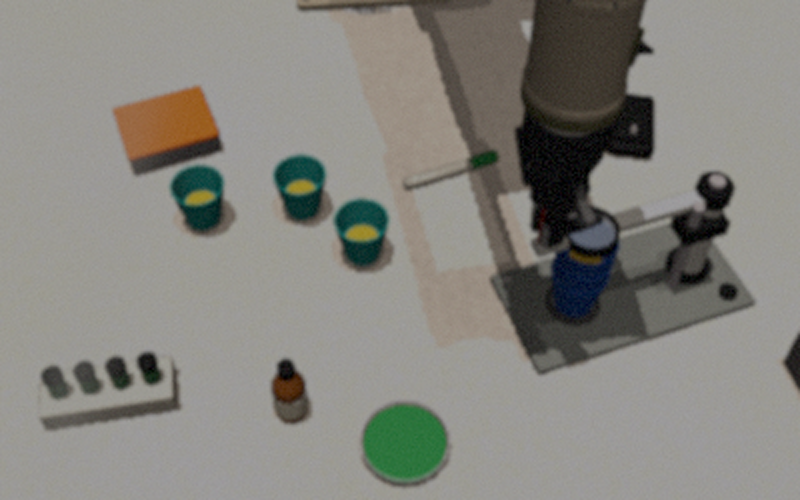

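The lens (px 595,235) is over the upright stack (580,270), the fingers hold the red pin (545,225), and the other things look untouched. Handing in.

```bash
python3 -c "
from bench import ctrl
print(ctrl.job_done())"
```

```text
the job is handed in; nothing more can be done
None
```

The job is done and handed in at about 18.8 s of the 67 s allowed. I nested the empty cup into the stand's cup, then the specimen cup into that. I then swung the lens arm round by its red pin to the stop, and the fingers are still gripping it at 60 N.

- **Stack:** the rim measured 94.6 mm after the second cup (94 expected) and 118.0 mm after the third (118 expected). It looked upright both times.
- **Lens arm:** it reads about 1.01 rad, with a steady 23 N back along the swing. The force rose from 10 to 23 N over the last 1.4 mm, so the arm is hard against its stop and not just held by the spring.
- **Surroundings:** the last picture shows the lens over the stack, and the turquoise cups and other bystanders look unmoved by eye.
- **Checks that disagreed or could not be made:** the two cameras differed by about 4 mm in x, so I used the average. With the lens covering the stack, the rim height could not be measured again after the swing. The final look at the stack is by eye only.

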